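# Set the sprung beam compass on a clock-face blank and hold it at its mark

## Robot

A 7-joint arm with a two-finger parallel gripper is mounted at the origin on the work surface. World frame = base frame: x ahead of the robot, y to its left, z up, the work surface at z = 0. Lengths are in m, angles in rad, forces in N, time in s.
With the tool pointing down it reaches from about 0.35 to 0.9 m from the base axis. Payload 8.1 kg.
Tool frame: the origin (TCP) lies at the very end of the fingers, on their centre line; the grasp point (between the pads) lies 19 mm behind it (arm.tcp_to_grasp is the distance from the TCP to the grasp point, in m); z points along the fingers, y is the line along which they close (so a half turn about z gives the same grasp; the last joint's range is limited). The gripper opens to 92 mm and grips with 3 to 60 N. Pads are 19 mm wide; open, the fingers measure 130 mm over their backs; the gripper's body (75 mm by 190 mm) begins 47 mm behind the grasp point.
Start: joints at [-1.263, 0.434, 0.025, 1.573, -0.012, 1.134, -0.075], TCP at [0.25, 0.573, 0.227] pointing down, gripper open.
Joint ranges: [-2.62, 2.62], [-0.44, 2.09], [-1.27, 1.32], [0.08, 2.57], [-1.32, 4.46], [0.12, 2], [-2.74, 2.74]. Speed limits (rad/s): [2.22, 2.22, 3.01, 3.01, 3.14, 3.14, 3.14].

## Interface

Orientations are given as a rotation vector (axis times angle).
In Python, from cell import arm, sensors, get_image gives the robot as it stands (arm), with the cameras as plain functions and the readings (sensors).
- The arm moves only by the tool nudge_tcp, called after "Call:" in YAML: its name, and indented under it one key for each argument. Schema: {"type":"object","properties":{"increments":{"type":"object","properties":{"moves":{"type":"array","items":{"type":"array","items":{"type":"number"},"minItems":5,"maxItems":5},"minItems":1,"maxItems":10}},"additionalProperties":false,"required":["moves"]},"clamp_n":{"type":"number"},"only":{"type":"string"},"quiet":{"type":"boolean"},"lines":{"type":"string"}},"required":["increments"],"additionalProperties":false}. increments is an object whose key "moves" holds a list of rows, 1 to 10 of them, each of 5 numbers: dx, dy, dz in m, then a turn about the tool's z in rad, then the opening from 0.0 (shut) to 1.0 (fully open); each row shifts and turns the commanded pose from where the row before left it, along the tool's axes as they then stand; what a row does not reach is not made up. A row lasts 1/10 s, in which the tool goes at most 0.05 m and 0.15 rad, less where a joint would pass 70% of its speed; a pose out of reach is approached as far as the arm can. The fingers move at their own pace and stop on an object; clamp_n is the grip in N (left out, the last holds). Time passes only in rows, so rows that do not move let the fingers close. The tool returns the time, the measured TCP pose, the force, the opening and the grip force at its end. only (a regular expression) keeps the lines of the reply that match it, lines (a string "A,B") keeps lines A to B, and quiet returns only ok. Input that does not fit is refused with a message, and nothing moves.
- sensors.observe(): the state, without advancing time (a new reading comes with each control period).
- get_image(name): name is "scene" or "top" or "wrist"; returns a dict with "image" (420x560x3 uint8, blue, green, red), "fx", "fy", "cx", "cy" (pixels), "cam_to_world" (4x4, takes a point from camera to world coordinates); the wrist camera has in their place "mount" (4x4, takes a point from camera to tool coordinates, whose origin is the TCP and whose axes are the flange's). Camera axes: x right, y down, z forward; pixel columns grow to the right and rows downward; lengths in m; the calibration is good to about 2 mm. A picture is of the moment at which its call begins: read the wrist's pose just before it. There is no depth.
- arm.sign_off(): hands the job in; it is judged then, once.
The state is a dict: "clock": time; "joints": joint angles; "dq": joint speeds; "joint_efforts": joint torques, N m; "position": TCP position; "ee_rot": TCP orientation; "force": force on the tool from outside, world axes, zero at the start; "ft_torque": the same for the moment, N m; "width": opening from 0.0 (shut) to 1.0 (fully open); "gripper_force": force on a finger pad.
Only numpy, scipy, OpenCV 4.12 (cv2) and the standard library are available. Lean on these libraries where they do the work, as an engineer would, in place of code of your own. Each camera call takes 0.05 s, during which the arm holds its last target. There are 200 camera calls.

## Task

Get the beam compass ready to scribe the minute circle on the round plywood clock face: pick it up, lower its black pivot ring over the upright steel pin in the middle of the clock face until it sits flat on the wood, and let go. Then take the black-topped scribing head, pull the sprung rod straight out until its red mark stands at the mouth of the square tube, and finish still gripping the head and holding the rod there against its spring, so that I can tighten the lock screw. Leave the other things on the desk and on the clock face where they are.

Things in the scene. Friction and masses are not known exactly. Their poses are not given: they have to be found in the camera images.
- blank: Clock face: round plywood disc 340 mm across with burnt ring and hour strokes, on a white 270 mm square board screwed to the desk (fixed), left or right of the robot, the compass on the other side. Origin on the desk under its centre, z up; the wood's top is at z = 20 mm. Pencil and eraser lie on it 90 to 160 mm from the centre, within 30 degrees of its own +x axis; the rest is free
- pin_foot (a point): Foot of the upright steel pin: centre of the disc, on its top face, z up. The pin is fixed, 10 mm in diameter, straight for 38 mm, then tapering to 4 mm at its top
- pin_top (a point): Top of that pin, 46 mm above pin_foot
- compass: Beam compass, about 0.29 kg, lying flat on the desk. Origin: centre of the pivot ring's underside; +x runs along the beam to the scribing head, z up. Black ring 36 mm across, 34 high, bore 13 mm. Aluminium tube 18 x 18 mm from x = 17 to 88, axis at z = 24; brass lock screw (loose) on it at x = 76, 12 mm across, top at z = 42. Balances near x = 40 mm
- tube_grip (a point): Point on the tube's axis, 46 mm from the ring's axis and 24 mm above the underside: a good place to grip across the tube. Axes as compass
- tube_mouth (a point): Mouth (open end) of the tube on its axis, 88 mm from the ring's axis
- rod (a joint): Length drawn out of the tube, from 0 (in, at the start) to 0.070 m (stop), along the compass's +x. A spring draws it in: 2.4 N at 0, 4.8 N at the mark, 6.6 N at the stop. The red mark, a 6 mm long band on the 10 mm rod, is centred at the tube's mouth at 0.040; at 0 it is hidden in the tube
- head: The scribing head on the rod's end. Origin: the steel scriber point under the head, level with the ring's underside, 103 mm plus the drawn-out length from the ring's axis. Axes as compass. An upright round grip 20 mm in diameter, from 12 to 70 mm above the point, brass below, ribbed black from 34 mm up
- head_grip (a point): Centre of the black grip of the head, on its axis, 52 mm above the scriber point
- eraser: White eraser on the clock face, 20 x 45 x 12 mm; leave it
- pencil: Black pencil stub with a green end, 100 mm long along y, 8 mm thick, on the clock face; leave it
- sanding_block: Cork sanding block, 45 x 70 x 28 mm, its centre 85 to 105 mm behind the compass's ring on the robot's side; leave it
- offcuts: Two small plywood offcuts, 60 x 80 x 8 mm together, beyond the scribing head; leave them
- glue: White glue bottle with orange cap, 48 mm in diameter, 130 mm high, at the back between clock face and compass; leave it
- stain_jar: Amber jar, 60 mm in diameter, 65 mm high, beside the glue bottle; leave it

How it is judged:
On the way, in this order (a step that is already met when the one before it is completed fails the run):
1. the pivot ring is lowered over the pin while the gripper carries the compass (ring axis within 4 mm of the pin's, underside less than 15 mm above the wood, gripper touching it) (horizontal distance between compass and pin_foot below 0.004 m and z of compass in the frame of pin_foot below 0.015 m and contact force between the fingers and compass above 0.5 N), for 0.1 s.
2. the compass sits flat on the wood around the pin, let go, with its rod in (horizontal distance between compass and pin_foot below 0.004 m and z of compass in the frame of pin_foot below 0.003 m and angle between compass's own z axis and vertical below 0.07 rad and contact force between the fingers and compass below 0.1 N and value of joint rod below 0.01 m), for 0.2 s.
3. the head is gripped and the rod drawn out to its mark (40 mm, within 5 mm) (value of joint rod between 0.035 and 0.045 m and contact force between the fingers and head above 3 N), for 0.2 s.
At the end, for the whole second after the job is handed in: Gripper still grips the head (over 3 N), rod still and drawn out 40 mm +-5; pivot ring round the pin (axes within 4 mm), its underside within 5 mm of the wood, compass level within 0.07 rad, scriber point over the wood, under 12 mm above it. The other things within 15 mm of their places (all of step 3 and horizontal distance between compass and pin_foot below 0.004 m and z of compass in the frame of pin_foot below 0.005 m and angle between compass's own z axis and vertical below 0.07 rad and linear speed of head below 0.01 m/s and velocity of joint rod between -0.01 and 0.01 m/s and horizontal distance between head and pin_foot between 0.135 and 0.152 m and z of head in the frame of pin_foot below 0.012 m); the arm keeps its last pose, push and grip.
It fails at once if another thing on the desk or clock face is disturbed (moved more than 15 mm) (distance of any of eraser, pencil, sanding_block, offcuts, glue, stain_jar from where it was at the start of the episode above 0.015 m).
It also fails if it takes over 58 s, if anything falls off the work surface, if the arm or the gripper's body presses on something with over 40 N, if the wrist force passes 120 N, or if a joint passes its speed limit or range.

## Working session

There is one attempt and no reset: what is moved stays moved. The work goes in short steps, Python scripts to look and compute and a tool call to move; the robot and the scene stay as the last step left them, time stands still between calls to the robot, and variables do not carry over. Pictures are saved under pics/ and viewed, at most 10 in all, crops included, and the job is handed in when it is done.

```bash
ls; mkdir -p pics; python3 - <<'E'
from cell import arm, sensors, get_image
import cv2,numpy as np
s=sensors.observe();print(s['clock'],s['position'],s['ee_rot'],s['width'],arm.tcp_to_grasp)
for n in("scene","top"):
    d=get_image(n);cv2.imwrite(f"pics/{n}0.png",d["image"]);print(n,d["fx"],d["cx"],d["cy"],np.round(d["cam_to_world"],3).tolist())
E
```

```text
cell.py
pics
0.0 [0.24942384 0.57251236 0.22594796] [-6.40801516e-01 -3.07533532e+00  2.46759043e-03] 0.9968897641009788 0.0188
scene 382.8772518136735 279.63875781398815 211.71249542725414 [[-0.66, 0.458, -0.596, 1.064], [0.752, 0.389, -0.532, 0.413], [-0.012, -0.799, -0.601, 0.57], [0.0, 0.0, 0.0, 1.0]]
top 489.3781694875892 278.08622590823194 210.7757272590137 [[-0.002, -0.995, 0.098, 0.495], [-1.0, 0.004, 0.024, -0.009], [-0.024, -0.098, -0.995, 0.917], [0.0, 0.0, 0.0, 1.0]]
```

View pics/top0.png

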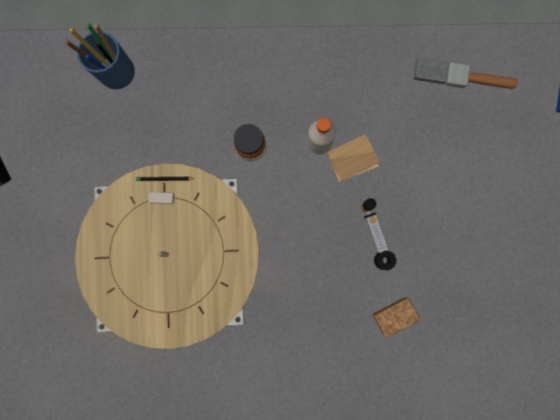

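View pics/scene0.png

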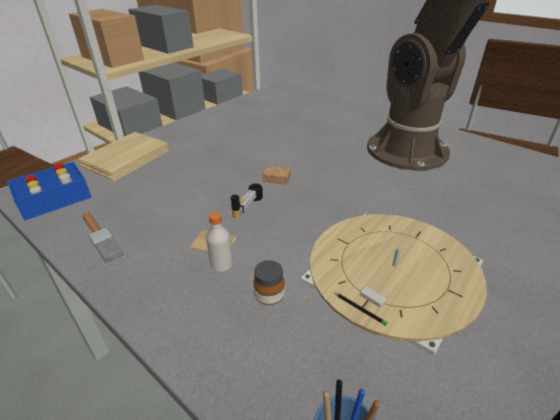

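The top view shows the ring at about (385,260), the head at (370,204) and the pin at (163,254). In the scene view the compass is at about (247,198) and the pin at (396,258). I'll enlarge both.

```bash
python3 - <<'E'
import cv2,numpy as np
t=cv2.imread("pics/top0.png");s=cv2.imread("pics/scene0.png")
def c(im,x,y,w,h):return cv2.resize(im[y:y+h,x:x+w],None,fx=5,fy=5,interpolation=cv2.INTER_CUBIC)
# each 80x60 ->400x300
a=np.hstack([c(t,345,200,80,60+0),c(t,345,240,80,60)])
b=np.hstack([c(t,125,225,80,60),c(s,210,165,80,60)])
cv2.imwrite("pics/crops.png",np.vstack([a,b]))
E
```

```text
(no output)
```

View pics/crops.png

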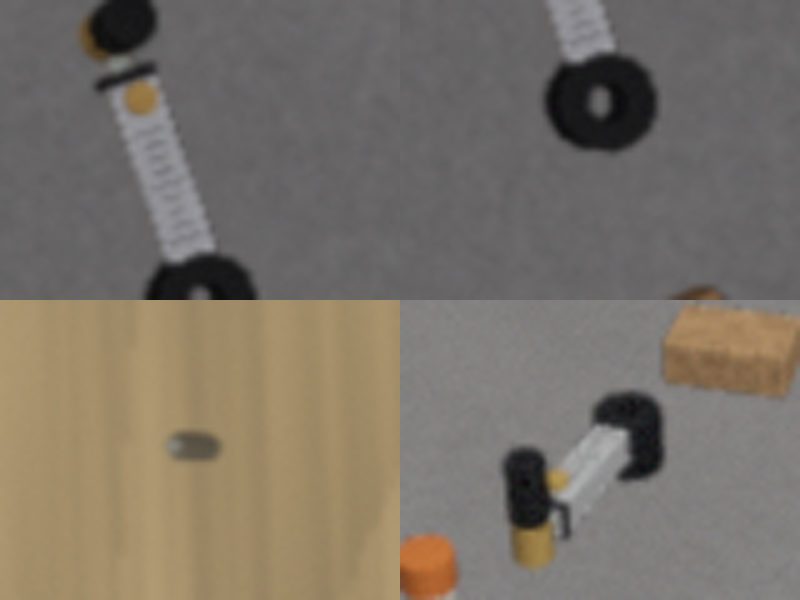

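```bash
cat > h.py <<'E'
from cell import arm, sensors, get_image
import numpy as np,cv2
from scipy.spatial.transform import Rotation as R
def cam(n):
    s=sensors.observe();d=get_image(n)
    if n=="wrist":
        T=np.eye(4);T[:3,:3]=R.from_rotvec(s['ee_rot']).as_matrix();T[:3,3]=s['position'];d["cam_to_world"]=T@d["mount"]
    return d,s
def ray(d,p):
    T=np.array(d["cam_to_world"]);v=T[:3,:3]@[(p[0]-d["cx"])/d["fx"],(p[1]-d["cy"])/d["fy"],1];return T[:3,3],v
def atz(d,p,z):
    o,v=ray(d,p);return o+v*(z-o[2])/v[2]
def tri(*dp):
    A=[];b=[]
    for d,p in dp:
        o,v=ray(d,p);v=v/np.linalg.norm(v);M=np.eye(3)-np.outer(v,v);A.append(M);b.append(M@o)
    A=np.vstack(A);b=np.hstack(b);x=np.linalg.lstsq(A,b,rcond=None)[0];return x,np.linalg.norm(A@x-b)
E
python3 - <<'E'
from h import *
np.set_printoptions(precision=4,suppress=True)
t,_=cam("top");s,_=cam("scene")
print('ring',atz(t,(384.8,260),.034),tri((t,(384.8,260)),(s,(255.2,187.2))))
print('head',atz(t,(369.4,204),.07),tri((t,(369.4,204)),(s,(234.6,196))))
print('pintop',atz(t,(159.8,253.8),.066),'foot',atz(t,(167.8,254),.02))
print('blk',atz(t,(397,315),.028),'offc',atz(t,(354,157),.008),'glue',atz(t,(323,125),.13))
w,st=cam("wrist");print(np.round(w["mount"],3).tolist(),w["fx"]);print(R.from_rotvec(st['ee_rot']).as_matrix())
im=s["image"][215:295,350:440];cv2.imwrite("pics/c2.png",np.hstack([cv2.resize(im,(540,480),interpolation=2),cv2.resize(w["image"],(260,480))]))
E
```

```text
ring [ 0.4924 -0.1781  0.034 ] (array([ 0.493 , -0.1791,  0.033 ]), np.float64(0.0013691279607397763))
head [ 0.5892 -0.1468  0.07  ] (array([ 0.59  , -0.1477,  0.0706]), np.float64(0.0018694754190418505))
pintop [0.5039 0.2181 0.066 ] foot [0.504  0.2155 0.02  ]
blk [ 0.3951 -0.1986  0.028 ] offc [ 0.6851 -0.1299  0.008 ] glue [ 0.7133 -0.0638  0.13  ]
[[-0.0, -0.951, -0.309, 0.083], [1.0, 0.0, -0.0, 0.001], [0.0, -0.309, 0.951, -0.157], [0.0, 0.0, 0.0, 1.0]] 326.94183262443653
[[-0.9168  0.3994 -0.0003]
 [ 0.3994  0.9168 -0.0009]
 [-0.0001 -0.001  -1.    ]]
```

View pics/c2.png

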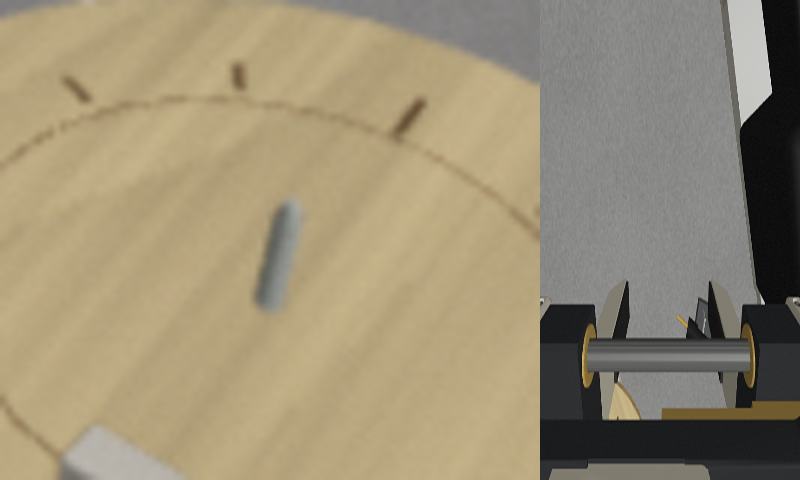

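```bash
python3 - <<'E'
from h import *
np.set_printoptions(precision=4,suppress=True)
t,_=cam("top");s,_=cam("scene")
print('pintop',tri((t,(159.4,253.8)),(s,(398,248.6))),'foot',tri((t,(166.2,254)),(s,(394.4,265.3))))
E
```

```text
pintop (array([0.5041, 0.2184, 0.0655]), np.float64(0.000770286767829868)) foot (array([0.504 , 0.2184, 0.0202]), np.float64(1.6350468839705544e-05))
```

Call:
nudge_tcp:
  increments: {"moves":[[-0.028, -0.028, 0, 0, 1], [-0.028, -0.028, 0, 0, 1], [-0.028, -0.028, 0, 0, 1], [-0.028, -0.028, 0, 0, 1], [-0.028, -0.028, 0, 0, 1], [-0.028, -0.028, 0, 0, 1], [-0.028, -0.028, 0, 0, 1], [-0.028, -0.028, 0, 0, 1], [-0.028, -0.028, 0, 0, 1], [-0.028, -0.028, 0, 0, 1]]}

```text
clock: 1.35
position: [0.3949, 0.203, 0.227]
ee_rot: [0.641, 3.075, 0.001]
force: [1.3, 0.9, 0.4]
width: 0.998
gripper_force: 0.0
```

Call:
nudge_tcp:
  increments: {"moves":[[-0.028, -0.028, 0, 0, 1], [-0.028, -0.028, 0, 0, 1], [-0.028, -0.028, 0, 0, 1], [-0.028, -0.028, 0, 0, 1], [-0.028, -0.028, 0, 0, 1], [-0.028, -0.028, 0, 0, 1], [-0.028, -0.028, 0, 0, 1], [-0.028, -0.028, 0, 0, 1], [0, 0, 0, 0, 1]]}

```text
clock: 2.25
position: [0.5114, -0.0962, 0.2271]
ee_rot: [0.651, 3.071, -0.004]
force: [0.3, 0.4, 0.1]
width: 0.995
gripper_force: 0.0
```

Call:
nudge_tcp:
  increments: {"moves":[[0, 0, 0, 0.14, 1], [0, 0, 0, 0.14, 1], [0, 0, 0, 0.14, 1], [0, 0, 0, 0.14, 1], [0, 0, 0, 0.14, 1], [0, 0, 0, 0.14, 1], [0, 0, 0, 0.14, 1], [0, 0, 0, 0.14, 1], [0, 0, 0, 0.14, 1], [0, 0, 0, 0.14, 1]]}

```text
clock: 3.25
position: [0.5102, -0.0896, 0.2267]
ee_rot: [-2.476, -1.933, -0.0]
force: [-0.1, -0.4, 1.7]
width: 1.003
gripper_force: 0.0
```

Call:
nudge_tcp:
  increments: {"moves":[[0, 0, 0, 0.14, 1], [0, 0, 0, 0.14, 1], [0, 0, 0, 0.14, 1], [0, 0, 0, 0.14, 1], [0, 0, 0, 0.14, 1], [0, 0, 0, 0.14, 1], [0, 0, 0, 0.14, 1], [0, 0, 0, 0, 1]]}

```text
clock: 4.05
position: [0.5103, -0.0896, 0.2266]
ee_rot: [-3.094, -0.546, 0.001]
force: [0.2, -0.3, 1.0]
width: 1.003
gripper_force: 0.0
```

```bash
python3 - <<'E'
from h import *
w,s=cam("wrist");cv2.imwrite("pics/w1.png",w["image"])
np.set_printoptions(precision=4,suppress=True)
print(s['position'],s['joints'],R.from_rotvec(s['ee_rot']).as_matrix())
E
```

```text
[ 0.5103 -0.0896  0.2266] [-0.6488  0.3514  0.9611  1.8824 -0.3265  1.0757 -0.7795] [[ 0.9396  0.3422 -0.0004]
 [ 0.3422 -0.9396  0.0001]
 [-0.0003 -0.0003 -1.    ]]
```

View pics/w1.png

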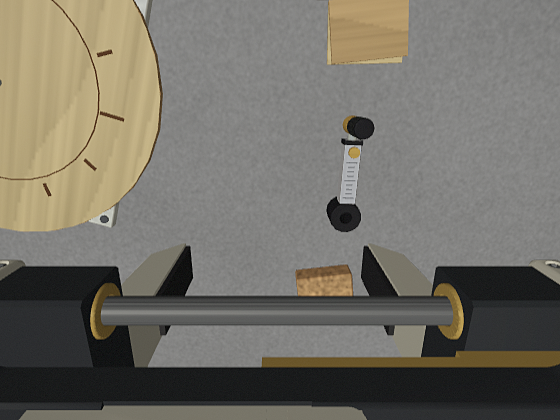

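The wrist view shows the ring top at about (345,216), the lock screw at (354,153), the head top at (363,128) and the tube running from (347,202) to (353,146). I'll check these against the earlier triangulation.

```bash
python3 - <<'E'
from h import *
np.set_printoptions(precision=4,suppress=True)
t,_=cam("top");w,s=cam("wrist")
a=atz(w,(345,216.5),.034);b=atz(w,(354,152.5),.042);h=atz(w,(363,127.5),.07);print(a,b,h)
print(tri((t,(384.8,260)),(w,(345,216.5))),tri((t,(369.4,204)),(w,(363,127.5))))
for p in(b,h):
  d=p-a;print(np.hypot(*d[:2]),np.degrees(np.arctan2(d[1],d[0])))
r=np.array([.493,-.1787]);g=r+.046*np.array([np.cos(.313),np.sin(.313)])
M=R.from_rotvec(s['ee_rot']).as_matrix()
print(g,M.T@(np.r_[g,.005]-s['position']))
E
```

```text
[ 0.4968 -0.1784  0.034 ] [ 0.5674 -0.1555  0.042 ] [ 0.5936 -0.1458  0.07  ]
(array([ 0.493 , -0.1816,  0.0214]), np.float64(0.0016754053395265562)) (array([ 0.593 , -0.1519,  0.0445]), np.float64(0.0017836195818777048))
0.07423897968994865 18.01841755910631
0.10211178320756652 18.614902462199286
[ 0.5368 -0.1645] [-0.0011  0.0793  0.2216]
```

Call:
nudge_tcp:
  increments: {"moves":[[0, 0.04, 0, 0, 1], [0, 0.0393, 0, 0, 1], [0, 0, 0, 0.033, 1], [0, 0, 0.04, 0, 0.7], [0, 0, 0.04, 0, 0.6], [0, 0, 0.04, 0, 0.6], [0, 0, 0, 0, 0.6]]}

```text
clock: 4.9
position: [0.5345, -0.163, 0.1026]
ee_rot: [-3.098, -0.5, 0.012]
force: [0.3, -0.4, 0.7]
width: 0.705
gripper_force: 0.0
```

```bash
python3 - <<'E'
from h import *
w,s=cam("wrist");cv2.imwrite("pics/w2.png",w["image"])
np.set_printoptions(precision=4,suppress=True)
M=R.from_rotvec(s['ee_rot']).as_matrix();print(s['position'],np.degrees(np.arctan2(M[1,0],M[0,0])))
print(M.T@(np.r_[.5375,-.1645,.006]-s['position']))
E
```

```text
[ 0.5345 -0.163   0.1026] 18.327544597193654
[0.0031 0.0029 0.0966]
```

View pics/w2.png

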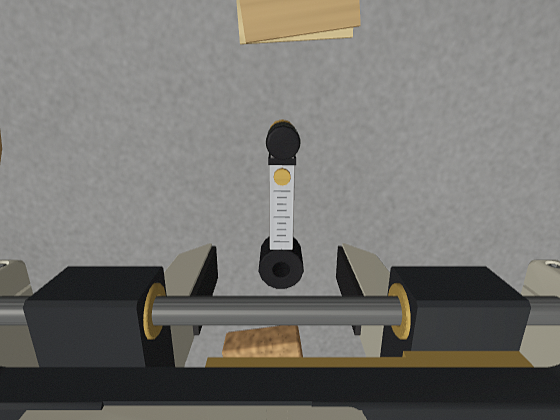

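Here the ring is at (281,268), the screw at (282,176), and the beam lies on the centre line between the fingers, so I can go down and grip.

Call:
nudge_tcp:
  increments: {"moves":[[0.003, 0.001, 0.03, 0, 0.6], [0, 0, 0.03, 0, 0.6], [0, 0, 0.025, 0, 0.6], [0, 0, 0.01, 0, 0.6], [0, 0, 0, 0, 0.6], [0, 0, 0, 0, 0.1], [0, 0, 0, 0, 0], [0, 0, 0, 0, 0], [0, 0, 0, 0, 0], [0, 0, 0, 0, 0]]}
  clamp_n: 35

```text
clock: 5.95
position: [0.5409, -0.1648, 0.0121]
ee_rot: [3.102, 0.497, 0.001]
force: [0.4, 0.2, 0.0]
width: 0.218
gripper_force: 0.0
```

Call:
nudge_tcp:
  increments: {"moves":[[0, 0, 0, 0, 0], [0, 0, 0, 0, 0], [0, 0, -0.03, 0, 0], [0, 0, -0.04, 0, 0], [0, 0, -0.03, 0, 0], [0, 0, -0.03, 0, 0], [0, 0, 0, 0, 0]]}

```text
clock: 6.65
position: [0.5425, -0.166, 0.1449]
ee_rot: [3.1, 0.496, 0.008]
force: [0.6, 0.1, -2.4]
width: 0.193
gripper_force: 35.0
```

Call:
nudge_tcp:
  increments: {"moves":[[0.009, -0.0385, 0, 0, 0], [0.009, -0.0385, 0, 0, 0], [0.009, -0.0385, 0, 0, 0], [0.009, -0.0385, 0, 0, 0], [0.009, -0.0385, 0, 0, 0], [0.009, -0.0385, 0, 0, 0], [0.009, -0.0385, 0, 0, 0], [0.009, -0.0385, 0, 0, 0], [0.009, -0.0385, 0, 0, 0], [0.009, -0.0385, 0, 0, 0]]}

```text
clock: 7.65
position: [0.5049, 0.2304, 0.1405]
ee_rot: [3.101, 0.497, -0.002]
force: [0.7, -0.6, -2.9]
width: 0.193
gripper_force: 35.0
```

Call:
nudge_tcp:
  increments: {"moves":[[0.009, -0.0385, 0, 0, 0], [0, 0, 0, -0.13, 0], [0, 0, 0, -0.13, 0], [0, 0, 0, -0.13, 0], [0, 0, 0, -0.13, 0], [0, 0, 0, -0.13, 0], [0, 0, 0, -0.13, 0], [0, 0, 0, -0.13, 0], [0, 0, 0, -0.13, 0], [0, 0, 0, -0.13, 0]]}

```text
clock: 8.65
position: [0.5017, 0.268, 0.1404]
ee_rot: [-2.306, -2.133, 0.003]
force: [0.2, -0.6, -2.4]
width: 0.19
gripper_force: 35.0
```

Call:
nudge_tcp:
  increments: {"moves":[[0, 0, 0, -0.08, 0], [0, 0, 0, 0, 0], [0, 0, 0, 0, 0], [0, 0, 0, 0, 0]]}

```text
clock: 9.05
position: [0.5022, 0.2682, 0.1412]
ee_rot: [-2.227, -2.216, 0.001]
force: [-0.9, -0.4, -4.0]
width: 0.192
gripper_force: 35.0
```

```bash
python3 - <<'E'
from h import *
w,s=cam("wrist");t,_=cam("top");c,_=cam("scene")
np.set_printoptions(precision=4,suppress=True)
M=R.from_rotvec(s['ee_rot']).as_matrix();print(s['position'],M,s['joints'])
a=cv2.resize(w["image"][180:420,160:400],(300,300));b=cv2.resize(t["image"][200:300,90:190],(300,300),interpolation=2)
e=cv2.resize(c["image"][185:310,330:455],(600-100,500),interpolation=2)
o=np.zeros((600,800,3),np.uint8);o[:300,:300]=a;o[300:,:300]=b;o[:500,300:]=e
cv2.imwrite("pics/p1.png",o)
E
```

```text
[0.5022 0.2682 0.1412] [[ 0.0051  1.     -0.0007]
 [ 1.     -0.0051 -0.0006]
 [-0.0006 -0.0007 -1.    ]] [-0.977   0.4676  0.5512  1.8471 -0.303   0.9118 -0.2909]
```

View pics/p1.png

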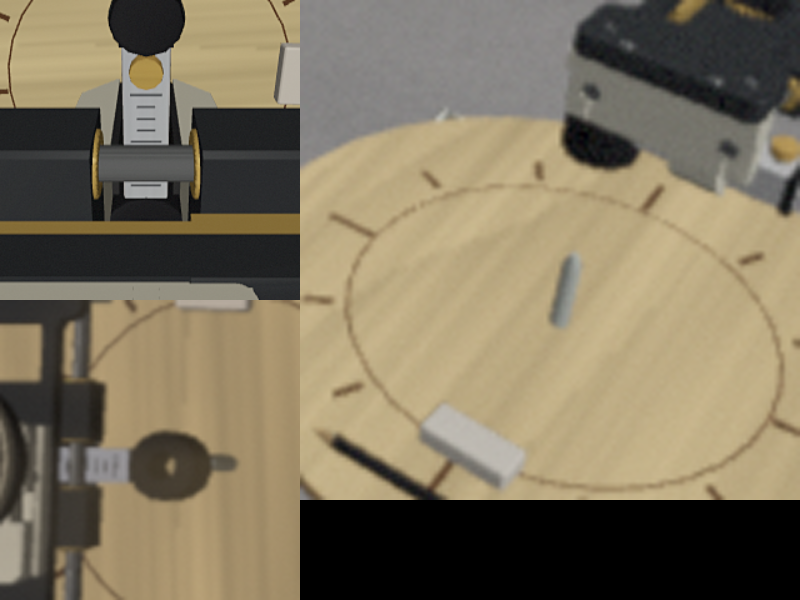

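```bash
cat > chk.py <<'E'
from h import *
np.set_printoptions(precision=4,suppress=True)
t,_=cam("top");c,s=cam("scene")
import sys
E
python3 - <<'E'
from chk import *
z=s['position'][2]-.0121
print(atz(t,(146.5,255),z+.034),atz(c,(404.9,220.7),z),s['position'])
print('pin',atz(t,(159.4,253.8),.066),atz(c,(398,248.6),.066))
E
```

```text
[0.501  0.2127 0.1635] [0.4981 0.2164 0.1295] [0.5024 0.2685 0.1416]
pin [0.5039 0.2188 0.066 ] [0.5051 0.2182 0.066 ]
```

The ring top is at about (146.5,255) in the top view, so it needs about 3 mm in +x and 4 to 6 mm in +y. I'll go lower and measure it again close to the pin's top.

Call:
nudge_tcp:
  increments: {"moves":[[0.004, 0.003, 0.025, 0, 0], [0, 0, 0.025, 0, 0], [0, 0, 0, 0, 0], [0, 0, 0, 0, 0], [0, 0, 0, 0, 0]]}

```text
clock: 9.8
position: [0.5063, 0.2726, 0.0929]
ee_rot: [2.225, 2.217, 0.002]
force: [0.5, 0.2, -3.1]
width: 0.194
gripper_force: 35.0
```

```bash
python3 - <<'E'
from chk import *
print(s['position'])
b=cv2.resize(t["image"][225:285,120:200],(800,600),interpolation=2)[:600]
e=cv2.resize(c["image"][215:275,360:420],(400,400),interpolation=2)
b=cv2.resize(t["image"][225:285,130:190],(400,400),interpolation=2)
cv2.imwrite("pics/p2.png",np.hstack([b,e]))
E
```

```text
[0.5064 0.2727 0.0931]
```

View pics/p2.png

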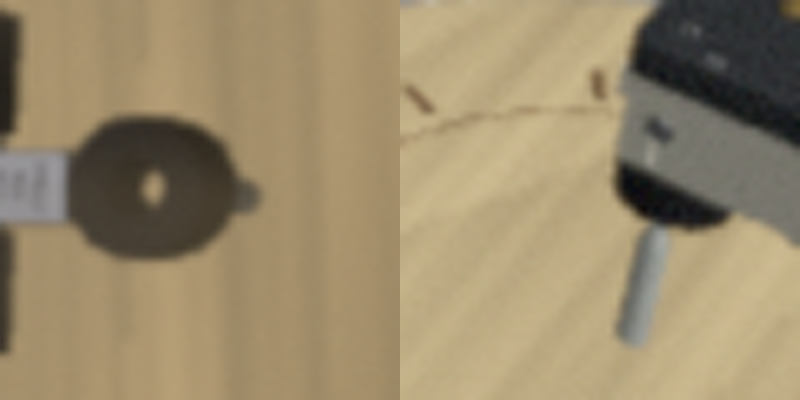

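```bash
python3 - <<'E'
from chk import *
for zu in(.074,.081):
  print(atz(t,(152.5,252.8),zu+.017),atz(c,(400.4,246),zu))
  for y in(.2184,.2224):
    T=np.linalg.inv(np.array(c["cam_to_world"]));print([ (lambda q:(400+6.667*(c['fx']*q[0]/q[2]+c['cx']-360+.4),6.667*(c['fy']*q[1]/q[2]+c['cy']-215+.4)))((T@[.5045+dx,y+dy,zu,1])[:3]) for dx,dy in((.0119,-.0135),(-.0119,.0135),(.0132,.012),(0,0))])
E
```

```text
[0.5053 0.2239 0.091 ] [0.5043 0.2213 0.074 ]
[(np.float64(599.9297691789532), np.float64(206.003269596403)), (np.float64(725.0727134878648), np.float64(204.70462457795773)), (np.float64(679.3312158151729), np.float64(247.7398506163981)), (np.float64(662.4929996166122), np.float64(205.35403261389152))]
[(np.float64(612.5239744959108), np.float64(212.07853651304433)), (np.float64(738.0338338987627), np.float64(210.7777237340825)), (np.float64(692.4120879870289), np.float64(254.06005362604677)), (np.float64(675.2706143037718), np.float64(211.42821604190914))]
[0.5052 0.2219 0.098 ] [0.5122 0.224  0.081 ]
[(np.float64(603.8564102664652), np.float64(187.77239803410654)), (np.float64(729.7206690737644), np.float64(186.46144761717537)), (np.float64(683.8025064938695), np.float64(229.38892490132284)), (np.float64(666.7802027454768), np.float64(187.11700965962325))]
[(np.float64(616.5347665957531), np.float64(193.8294655496956)), (np.float64(742.7701886390605), np.float64(192.51629406416578)), (np.float64(696.9737075485607), np.float64(235.69164715594013)), (np.float64(679.6440916775587), np.float64(193.17296704216866))]
```

Both views put the ring at about (0.505, 0.222) with its underside at z = 0.081, so I'll move 3.3 mm back in y, 1 mm in x and lower it while watching the force.

Call:
nudge_tcp:
  increments: {"moves":[[-0.0033, -0.001, 0, 0, 0], [0, 0, 0, 0, 0], [0, 0, 0.008, 0, 0], [0, 0, 0.008, 0, 0], [0, 0, 0.006, 0, 0], [0, 0, 0.004, 0, 0], [0, 0, 0, 0, 0]]}

```text
clock: 10.7
position: [0.5041, 0.2688, 0.0648]
ee_rot: [-2.225, -2.218, 0.002]
force: [0.1, 0.7, -2.5]
width: 0.191
gripper_force: 35.0
```

```bash
python3 - <<'E'
from chk import *
print(s['position'],s['force'],s['ft_torque'])
e=cv2.resize(c["image"][215:275,360:420],(400,400),interpolation=2)
b=cv2.resize(t["image"][225:285,130:190],(400,400),interpolation=2)
cv2.imwrite("pics/p3.png",np.hstack([b,e]))
E
```

```text
[0.5044 0.2689 0.0653] [-0.312  -0.1765 -1.2274] [-0.0493  0.0452  0.018 ]
```

View pics/p3.png

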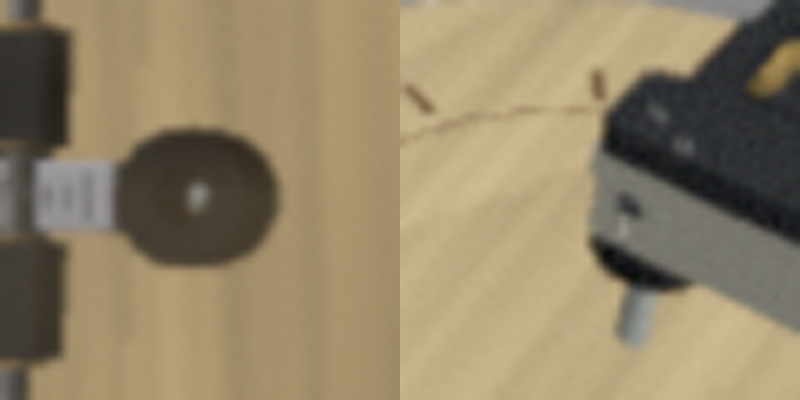

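The pin tip shows in the bore at (198,195) and there is almost no contact force, so the ring is threaded. I'll lower it the rest of the way.

Call:
nudge_tcp:
  increments: {"moves":[[0, 0, 0.008, 0, 0], [0, 0, 0.008, 0, 0], [0, 0, 0.008, 0, 0], [0, 0, 0.006, 0, 0], [0, 0, 0, 0, 0]]}

```text
clock: 11.3
position: [0.5039, 0.2687, 0.0346]
ee_rot: [-2.225, -2.218, 0.003]
force: [-0.3, 0.0, -2.3]
width: 0.195
gripper_force: 35.0
```

Call:
nudge_tcp:
  increments: {"moves":[[0, 0, 0.002, 0, 0], [0, 0, 0.001, 0, 0], [0, 0, 0, 0, 0], [0, 0, 0, 0, 0]]}

```text
clock: 11.7
position: [0.5047, 0.2691, 0.0329]
ee_rot: [2.225, 2.218, 0.001]
force: [-0.3, 0.0, -2.9]
width: 0.188
gripper_force: 35.0
```

Call:
nudge_tcp:
  increments: {"moves":[[0, 0, 0.001, 0, 0], [0, 0, 0, 0, 0], [0, 0, 0, 0, 0.35], [0, 0, 0, 0, 0.4], [0, 0, 0, 0, 0.4], [0, 0, 0, 0, 0.4], [0, 0, 0, 0, 0.4], [0, 0, 0, 0, 0.4]]}

```text
clock: 12.5
position: [0.5045, 0.2691, 0.0317]
ee_rot: [-2.225, -2.218, -0.0]
force: [0.3, -0.5, 0.3]
width: 0.399
gripper_force: 0.0
```

Call:
nudge_tcp:
  increments: {"moves":[[0, 0, -0.02, 0, 0.6], [0, 0, -0.03, 0, 0.6], [0, 0, -0.03, 0, 0.6], [0, 0, -0.03, 0, 0.6], [0, 0, 0, 0, 0.6], [0, 0, 0, 0, 0.6]]}

```text
clock: 13.1
position: [0.5047, 0.2694, 0.1422]
ee_rot: [-2.225, -2.218, -0.002]
force: [-0.3, 0.1, -1.5]
width: 0.595
gripper_force: 0.0
```

```bash
python3 - <<'E'
from chk import *
w,s=cam("wrist");print(s['position'])
e=cv2.resize(c["image"][200:260,380:440],(400,400),interpolation=2)
b=cv2.resize(t["image"][225:285,110:170],(400,400),interpolation=2)
o=np.zeros((600,800,3),np.uint8);o[:400]=np.hstack([b,e]);o[400:,:400]=cv2.resize(w["image"][100:240,140:420],(400,200))
o[400:,400:]=cv2.resize(c["image"][130:330,200:560],(400,200))
cv2.imwrite("pics/p4.png",o)
E
```

```text
[0.5038 0.269  0.1409]
```

View pics/p4.png

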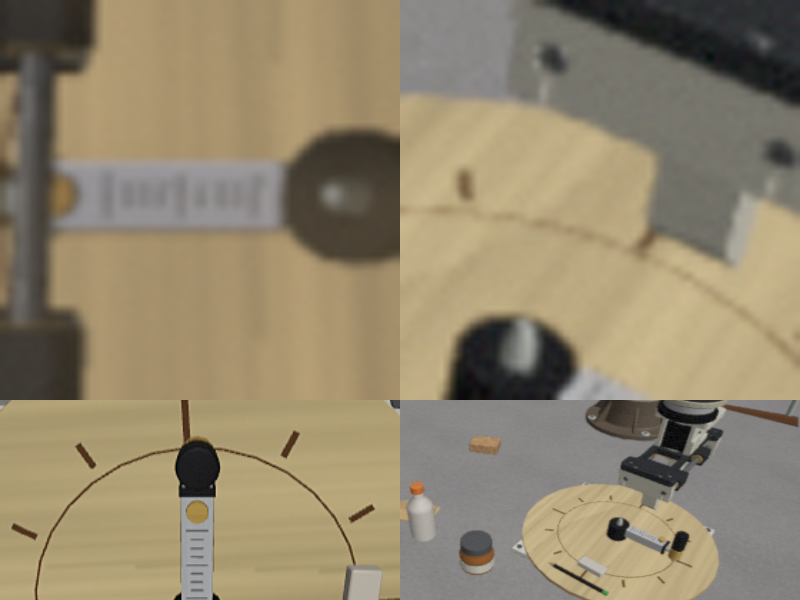

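The compass sits flat with the pin standing out of the ring, and the beam points along +y. The head's top is at wrist pixel (278,147).

```bash
python3 - <<'E'
from chk import *
w,s=cam("wrist");h=atz(w,(278,147),.09);b=atz(w,(278,178),.062);print(h,b)
M=R.from_rotvec(s['ee_rot']).as_matrix();print(M.T@(np.array([.5042,.3214,.053])-s['position']))
E
```

```text
[0.5061 0.3232 0.09  ] [0.5061 0.2963 0.062 ]
[0.0527 0.0002 0.0877]
```

Call:
nudge_tcp:
  increments: {"moves":[[0.03, 0.001, 0, 0, 0.6], [0.0232, 0, 0, 0, 0.6], [0, 0, 0, 0, 0.6], [0, 0, 0.03, 0, 0.6], [0, 0, 0.03, 0, 0.6], [0, 0, 0.028, 0, 0.6], [0, 0, 0, 0, 0.6]]}

```text
clock: 14.1
position: [0.5033, 0.3201, 0.0502]
ee_rot: [-2.225, -2.217, 0.011]
force: [-0.6, -0.1, -0.4]
width: 0.6
gripper_force: 0.0
```

Call:
nudge_tcp:
  increments: {"moves":[[0, 0, 0, 0, 0.3], [0, 0, 0, 0, 0.2], [0, 0, 0, 0, 0.1], [0, 0, 0, 0, 0], [0, 0, 0, 0, 0], [0, 0, 0, 0, 0], [0, 0, 0, 0, 0]]}
  clamp_n: 25

```text
clock: 14.8
position: [0.5059, 0.3227, 0.0542]
ee_rot: [-2.225, -2.218, -0.002]
force: [-1.0, 1.6, 4.2]
width: 0.213
gripper_force: 25.0
```

Call:
nudge_tcp:
  increments: {"moves":[[0.005, 0, 0, 0, 0], [0.005, 0, 0, 0, 0], [0.005, 0, 0, 0, 0], [0.005, 0, 0, 0, 0], [0.005, 0, 0, 0, 0], [0.005, 0, 0, 0, 0], [0.005, 0, 0, 0, 0], [0.004, 0, 0, 0, 0], [0, 0, 0, 0, 0], [0, 0, 0, 0, 0]]}

```text
clock: 15.8
position: [0.5064, 0.3607, 0.0539]
ee_rot: [2.225, 2.217, -0.0]
force: [0.2, -2.2, 5.4]
width: 0.216
gripper_force: 25.0
```

```bash
python3 - <<'E'
from chk import *
w,s=cam("wrist");print(s['position'],s['force'],s['gripper_force'],s['width'])
e=cv2.resize(c["image"][215:290,390:490],(400,300),interpolation=2)
b=cv2.resize(t["image"][225:285,90:170],(400,300),interpolation=2)
o=np.zeros((600,800,3),np.uint8);o[:300]=np.hstack([b,e]);o[300:,:400]=cv2.resize(w["image"][170:300,200:373],(400,300))
o[300:,400:]=cv2.resize(c["image"][130:330,280:547],(400,300))
cv2.imwrite("pics/p5.png",o)
E
```

```text
[0.5064 0.3609 0.054 ] [ 0.5615 -2.7869  5.4449] 24.986667931079865 0.21099858785989514
```

View pics/p5.png

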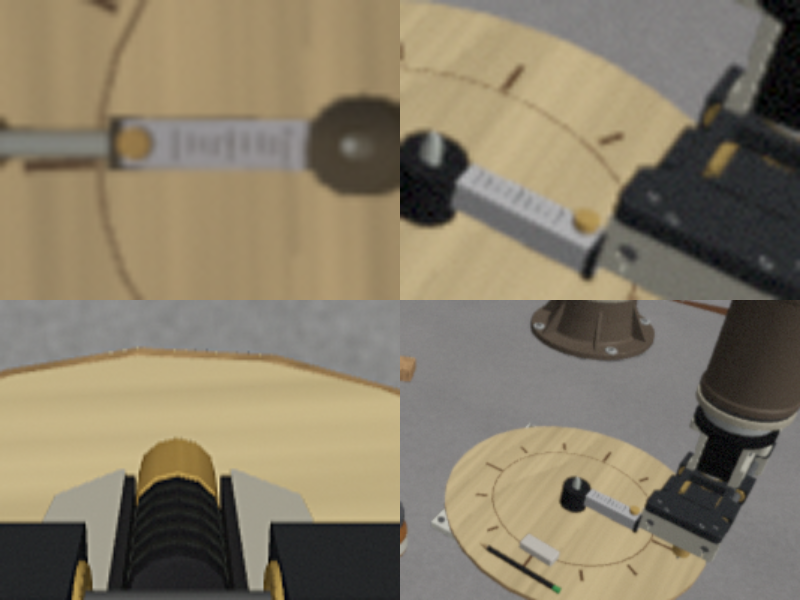

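The head is gripped and the rod is drawn out, with the tube's mouth at about (112,253) in the top view. I'll find the red mark by colour.

```bash
python3 - <<'E'
from chk import *
im=t["image"].astype(int);print(s['force'])
for r in(251,252,253,254,255):print(r,[tuple(im[r,x,::-1]) for x in range(105,118)] if r==253 else [int(im[r,x,2]-im[r,x,0]) for x in range(105,118)])
T=np.linalg.inv(np.array(t["cam_to_world"]))
for y in(.3064,.3034,.3094):
  q=T@[.5043,y,.049,1];print(y,t['fx']*q[0]/q[2]+t['cx'],t['fy']*q[1]/q[2]+t['cy'])
ci=c["image"].astype(int);m=(ci[...,2]-np.maximum(ci[...,0],ci[...,1])>45);n=[(x,y) for y,x in zip(*np.where(m)) if 380<x<500 and 200<y<320];print(n[:30])
E
```

```text
[-0.2563 -2.4066  6.1752]
251 [23, 23, 23, 23, 21, 21, 21, 17, 30, 51, 64, 68, 65]
252 [12, 12, 13, 12, 13, 13, 13, 20, 47, 70, 76, 76, 74]
253 [(np.int64(129), np.int64(129), np.int64(123)), (np.int64(130), np.int64(129), np.int64(123)), (np.int64(130), np.int64(130), np.int64(123)), (np.int64(131), np.int64(130), np.int64(124)), (np.int64(129), np.int64(129), np.int64(122)), (np.int64(127), np.int64(127), np.int64(120)), (np.int64(108), np.int64(106), np.int64(98)), (np.int64(79), np.int64(70), np.int64(58)), (np.int64(114), np.int64(93), np.int64(61)), (np.int64(146), np.int64(118), np.int64(72)), (np.int64(149), np.int64(120), np.int64(72)), (np.int64(148), np.int64(120), np.int64(73)), (np.int64(146), np.int64(118), np.int64(72))]
254 [7, 8, 8, 7, 8, 9, 10, 21, 52, 74, 77, 75, 75]
255 [12, 11, 13, 12, 12, 13, 13, 19, 39, 61, 70, 74, 72]
0.3064 113.06975177530074 253.74584552380583
0.3034 114.73900175508237 253.74270212750008
0.3094 111.40077796019975 253.74898840006057
[]
```

```bash
cat > red.py <<'E'
from chk import *
im=t["image"].astype(int);print(s['position'],s['force'],s['gripper_force'])
print("R-G",(im[250:258,70:118,2]-im[250:258,70:118,1])[3].tolist())
print("grey",im[253,70:118].mean(1).astype(int).tolist())
E
```

Call:
nudge_tcp:
  increments: {"moves":[[0.0015, 0, 0, 0, 0], [0, 0, 0, 0, 0], [0, 0, 0, 0, 0]]}

```text
clock: 16.35
position: [0.5064, 0.3613, 0.0539]
ee_rot: [2.225, 2.216, -0.002]
force: [0.3, -4.4, 6.3]
width: 0.213
gripper_force: 25.0
```

```bash
python3 red.py
```

```text
[0.5064 0.3613 0.0539] [ 0.8799 -5.2321  5.6256] 24.987346529960632
R-G [3, 4, 5, 3, 3, 4, 2, 2, 3, 3, 5, 4, 4, 5, 4, 4, 6, 12, 12, 4, -1, -2, -1, -1, -1, -1, -1, -1, -1, 0, 0, -1, 0, 0, 0, 0, 0, 1, 0, 0, 0, 1, 9, 21, 28, 30, 29, 28]
grey [32, 35, 41, 42, 49, 80, 95, 78, 65, 54, 42, 34, 34, 35, 35, 36, 39, 52, 72, 100, 124, 127, 126, 126, 126, 126, 126, 126, 126, 126, 127, 127, 127, 126, 127, 127, 126, 127, 126, 127, 125, 103, 68, 88, 112, 115, 113, 111]
```

Call:
nudge_tcp:
  increments: {"moves":[[0.0015, 0, 0, 0, 0], [0, 0, 0, 0, 0], [0, 0, 0, 0, 0], [0, 0, 0, 0, 0]]}

```text
clock: 16.85
position: [0.5064, 0.3619, 0.0538]
ee_rot: [2.225, 2.215, -0.003]
force: [-0.5, -7.6, 7.4]
width: 0.208
gripper_force: 25.0
```

```bash
python3 red.py; python3 - <<'E'
from chk import *
im=t["image"].astype(int)
for r in range(249,259):print(r,(im[r,108:118,2]-im[r,108:118,1]).tolist(),im[r,108:118].mean(1).astype(int).tolist())
print('ringrow',im[254,140:178].mean(1).astype(int).tolist())
T=np.linalg.inv(np.array(t["cam_to_world"]))
for p in((.5043,.2199+.018,.054),(.5043,.2199-.018,.054),(.5043,.2199+.088,.053),(.5043,.2199+.088,.049)):
  q=T@[*p,1];print(p,t['fx']*q[0]/q[2]+t['cx'])
E
```

```text
[0.5064 0.362  0.0538] [ 0.5577 -7.8256  6.6949] 24.987857043743134
R-G [3, 3, 3, 3, 3, 3, 3, 2, 3, 3, 4, 5, 5, 5, 5, 6, 8, 13, 9, 2, -1, -1, -1, -1, -2, -1, 0, -1, 0, -1, -1, 1, 0, -1, 0, 0, 1, 1, 0, 0, 1, 2, 9, 21, 29, 29, 29, 28]
grey [33, 38, 44, 43, 55, 88, 98, 72, 56, 45, 39, 36, 35, 36, 35, 36, 44, 59, 85, 113, 124, 127, 126, 126, 127, 126, 126, 126, 126, 127, 126, 126, 127, 127, 126, 127, 127, 127, 127, 127, 125, 104, 68, 88, 112, 114, 114, 111]
249 [20, 20, 20, 16, 10, 7, 5, 4, 6, 5] [130, 115, 104, 104, 71, 63, 96, 125, 129, 131]
250 [17, 16, 17, 13, 8, 8, 10, 14, 16, 15] [117, 106, 99, 97, 66, 61, 99, 126, 123, 118]
251 [7, 7, 8, 7, 7, 13, 21, 24, 27, 26] [111, 106, 104, 90, 63, 68, 97, 117, 114, 109]
252 [3, 2, 3, 3, 8, 18, 27, 29, 28, 29] [120, 119, 118, 99, 65, 82, 107, 113, 112, 111]
253 [-1, 0, 0, 2, 9, 21, 28, 29, 30, 29] [127, 127, 124, 103, 68, 88, 111, 114, 113, 111]
254 [0, -1, -1, 0, 8, 20, 28, 30, 29, 28] [127, 127, 125, 105, 68, 87, 111, 115, 113, 112]
255 [2, 2, 2, 4, 6, 16, 24, 27, 28, 28] [118, 118, 117, 99, 66, 77, 102, 115, 113, 111]
256 [9, 11, 10, 9, 8, 8, 13, 18, 22, 21] [89, 95, 99, 87, 63, 71, 103, 124, 115, 114]
257 [17, 18, 17, 13, 8, 6, 7, 7, 9, 8] [80, 91, 98, 88, 63, 70, 105, 132, 130, 131]
258 [20, 20, 18, 14, 10, 9, 8, 7, 7, 8] [92, 97, 102, 96, 72, 73, 91, 108, 111, 115]
ringrow [142, 132, 126, 135, 129, 134, 132, 129, 143, 142, 125, 89, 66, 64, 63, 63, 62, 65, 97, 124, 120, 97, 85, 81, 74, 65, 63, 63, 62, 61, 58, 57, 56, 58, 74, 106, 127, 130]
(0.5043, 0.2379, 0.054) 150.45557919626765
(0.5043, 0.20190000000000002, 0.054) 170.69580158060253
(0.5043, 0.3079, 0.053) 111.42020993382019
(0.5043, 0.3079, 0.049) 112.2352303514487
```

Call:
nudge_tcp:
  increments: {"moves":[[0, 0, -0.0012, 0, 0], [0, 0, 0, 0, 0], [0, 0, 0, 0, 0], [0, 0, 0, 0, 0]]}

```text
clock: 17.45
position: [0.5058, 0.3624, 0.0543]
ee_rot: [2.225, 2.216, -0.004]
force: [1.3, -5.8, 0.4]
width: 0.213
gripper_force: 25.0
```

```bash
python3 red.py
```

```text
[0.5058 0.3624 0.0543] [ 0.2407 -6.2211  0.6387] 24.981087148189545
R-G [3, 2, 3, 3, 3, 2, 2, 2, 2, 4, 4, 4, 5, 5, 5, 7, 13, 15, 5, -1, -1, -1, -1, 0, 0, 0, -1, 0, 0, -1, 0, 0, -1, -1, -1, -1, 0, 0, -1, 1, 0, 2, 9, 20, 28, 29, 29, 29]
grey [33, 40, 43, 48, 78, 95, 82, 63, 54, 49, 37, 34, 34, 37, 35, 39, 55, 70, 95, 122, 124, 124, 125, 125, 125, 126, 125, 125, 125, 125, 125, 126, 125, 127, 126, 127, 126, 126, 127, 127, 124, 102, 68, 90, 111, 114, 113, 112]
```

Call:
nudge_tcp:
  increments: {"moves":[[0.0015, 0, 0, 0, 0], [0, 0, 0, 0, 0], [0, 0, 0, 0, 0], [0, 0, 0, 0, 0], [0, 0, 0, 0, 0]]}

```text
clock: 18.05
position: [0.5058, 0.3639, 0.0543]
ee_rot: [2.225, 2.216, -0.004]
force: [0.8, -5.9, 0.9]
width: 0.214
gripper_force: 25.0
```

```bash
python3 red.py
```

```text
[0.5058 0.3638 0.0543] [-0.0248 -5.6203  0.504 ] 24.981065690517426
R-G [3, 3, 3, 3, 2, 3, 2, 3, 4, 4, 5, 5, 3, 5, 6, 10, 13, 6, 1, -1, -1, 0, -1, -1, 0, -1, 0, 0, 0, -1, 0, 0, 0, 0, 0, 0, 0, 0, 0, 1, 16, 30, 14, 20, 29, 29, 29, 29]
grey [38, 40, 44, 63, 83, 83, 65, 51, 42, 36, 34, 33, 37, 35, 37, 50, 61, 88, 116, 124, 124, 125, 125, 124, 125, 125, 124, 126, 126, 126, 125, 126, 126, 126, 125, 125, 126, 126, 126, 124, 115, 87, 67, 89, 112, 115, 113, 112]
```

The red mark now shows at the mouth at pixels 110–111. The mark, the head's edge and the TCP all put the rod at 40 to 41 mm, the force is steady, and I'm handing it in.

```bash
python3 -c "
from cell import arm, sensors, get_image
print(arm.sign_off())"
```

```text
the job is handed in; nothing more can be done
None
```

I handed the job in with the compass seated on the pin and the gripper holding the head at 25 N, rod out about 40 to 41 mm and the red mark showing at the tube's mouth; no verdict came back, and I viewed 11 pictures against the limit of 10.

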